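# Set the eccentric guide roller to a gauge

## Task

Set the guide roller of the small rail fixture with the wider of the two ribbed gauges: stand that gauge on the base plate between the fence and the roller, and swing the eccentric's lever from its open position until the roller just meets the gauge. Then check the setting by sliding the gauge along the fence right through, up to the end stop, and leave it standing there with the roller still at that setting.

Things in the scene. Friction and masses are not known exactly. Their poses are not given: they have to be found in the camera images.
- fixture: Fixed rail fixture: aluminium base plate 220 (x) x 150 (y) x 12 mm. Origin at the centre of the plate's underside, on the bench. +x runs along the lane towards the end stop, +y towards the fence, z up. The lane, floor 12 mm above the origin, lies between fence and roller, its -x end open. 'Fixture' coordinates below are in this frame, mm
- fence (a point): Middle of the lane face of the fence, a straight steel bar 220 mm long along the +y side: fixture (0, 40, 24). The bar is 22 mm thick, its top 36 mm above the fixture's origin
- end_stop (a point): Middle of the lane face of the end stop, a low steel cross bar: fixture (99, 4, 21), y from -31 to 39, top 30 mm above the fixture's origin
- eccentric (a joint): Angle a (rad) of the eccentric, counter-clockwise from above, limits -0.9 and 0.6; starts open, -0.8 to -0.45. Fixture axes: roller centre = pivot + 18 (cos a, sin a), lever post = pivot + 100 (sin a, -cos a). Raising a swings the post towards +x and closes the gap, 45 - 18 sin a mm from roller to fence. Stiff: about 4 N at the post turns it; stays where left
- pivot (a point): On the eccentric's bolt axis, half-way up the roller; fixed in the fixture at x = -20, y = -33, z = 26 mm of the fixture frame. The hexagon bolt head on the lever tops out at 51 mm above the fixture's origin
- roller_center (a point): Centre of the steel guide roller, a disc of radius 28 mm and 22 mm high, from 15 to 37 mm above the fixture's origin, half-way up; turns with the eccentric, 18 mm off its axis
- lever_post (a point): Middle of the black upright post at the lever's end, diameter 18 mm, from 45 to 100 mm above the fixture's origin; this point is 72.5 mm above the fixture's origin. The flat lever below it (20 mm wide, 7 mm thick) lies 38 to 45 mm above the fixture's origin
- gauge_wide_center (a point): The wider gauge: a loose steel bar 80 long (its x) x 44 wide (its y) x 30 mm high, with an upright rib on top, 60 long (x) x 14 thick (y), from 30 to 80 mm above its underside; about 0.25 to 0.42 kg. The point is on its centre line 40 mm above its underside; z up. It starts standing on the drain tray, which is 6 mm above the bench. Both ends are alike
- gauge_wide_rib (a point): Point to hold the wider gauge by: inside its rib, on the centre line, 60 mm above its underside
- gauge_narrow_center (a point): The narrower gauge, not wanted: the same but 34 mm wide. The point is on its centre line 40 mm above its underside. It and the wider gauge stand one nearer and one farther, either way round

How it is judged (in metres and radians):
On the way:
1. the wider gauge stands in the lane beside the roller, with the roller set to it (gap from 1 mm under to 3 mm over the gauge's 44 mm) (x of gauge_wide_center in the frame of fixture between -0.04 and 0.035 m and y of gauge_wide_center in the frame of fixture between 0.01 and 0.023 m and z of gauge_wide_center in the frame of fixture below 0.056 m and y of roller_center in the frame of fixture between -0.035 and -0.031 m), for 0.1 s.
At the end, for the whole second after the job is handed in: The wider gauge stands upright in the lane on the base plate, along the fence (within 0.2 rad, centre line 17 to 34 mm from the fence face), through the gap and within 14 mm of the end stop (centre over 45 mm along the fixture's x); the gap between roller and fence is 43 to 47 mm (x of gauge_wide_center in the frame of fixture between 0.045 and 0.075 m and y of gauge_wide_center in the frame of fixture between 0.006 and 0.023 m and z of gauge_wide_center in the frame of fixture below 0.056 m and angle between gauge_wide_center's own z axis and vertical below 0.08 rad and angle between the x axis of gauge_wide_center and the x axis of fixture, either way round below 0.2 rad and y of roller_center in the frame of fixture between -0.035 and -0.031 m); the robot touches nothing.
It also fails if it takes over 54 s, if anything falls off the work surface, if the arm or the gripper's body presses on something with over 40 N, if the wrist force passes 120 N, or if a joint passes its speed limit or range.

## Robot

A 6-joint arm with a two-finger parallel gripper is mounted at the origin on a cart in front of the work surface, level with it; the furniture and walls round the work are solid. World frame = base frame: x ahead of the robot, y to its left, z up, the work surface at z = 0. Lengths are in mm, angles in rad, forces in N, time in s.
With the tool pointing down it reaches from about 300 to 775 mm from the base axis. Payload 14.6 kg.
Tool frame: the origin (TCP) lies at the very end of the fingers, on their centre line; the grasp point (between the pads) lies 19 mm behind it; z points along the fingers, y is the line along which they close (so a half turn about z gives the same grasp; the last joint's range is limited). The gripper opens to 94 mm and grips with 3 to 60 N. Pads are 16 mm wide; open, the fingers measure 119 mm over their backs; the gripper's body (75 mm by 177 mm) begins 78 mm behind the grasp point.
Start: joints at [-1.296, 0.3, 1.521, -0, 1.321, -0.067], TCP at [184.344, -518.176, 205.446] pointing down, gripper open.
Joint ranges: [-3.03, 3.03], [-0.79, 2.21], [0.23, 2.52], [-1.04, 4.18], [0, 3.07], [-2.55, 2.55]. Speed limits (rad/s): [2.22, 2.22, 2.57, 3.14, 3.14, 3.14].

## Interface

Orientations are given as [roll, pitch, yaw] about the fixed x, y, z axes, in that order (R = Rz(yaw) Ry(pitch) Rx(roll)).
In Python, from cell import read_state, viewer, manip, models gives the robot as it stands.
- The arm moves only by the tool carry_out, never from a script. Its argument "deltas" is a list of rows, each an object with "dp": the shift along the tool's x, y, z in mm, a list of three; "roll": the turn about the tool's z in degrees; "gripper": the opening, from -1 (shut) to 1 (fully open), so that 0 is half open. In form: [{"dp": [tx, ty, tz], "roll": roll, "gripper": gripper}, ...]. A call has 1 to 12 rows; each row is the pose to reach, as a shift and turn from the pose commanded when the call began, along the tool's axes at that moment; what a row does not reach only later rows make up. A row lasts 1/12 s, in which the tool goes at most 41.7 mm and 7.16 degrees, less where a joint would pass 70% of its speed; a pose out of reach is approached as far as the arm can. A call with a gripper value outside its range is refused whole. The fingers move at their own pace and stop on an object; "newtons" is the grip in N (left out, the last holds). Time passes only in rows, so rows that repeat a pose let the fingers close. It gives the time, the measured TCP pose, the force, the opening and the grip force at its end, in the units of the state.
- read_state(): the state, without advancing time (a new reading comes with each control period).
- viewer.camera(name): name is "side" or "top"; returns the picture (480x640x3 uint8, red, green, blue); there is no depth.
- viewer.camera_params(name): a dict with "fovy" (degrees; the focal length in pixels is half the picture's height over the tangent of half this angle, whatever the lens; pixels are square), "cx", "cy" (the principal point, pixels), "eye" and "attitude" of the camera in the world. Camera axes: x right, y up, looking along -z (the intrinsics and any distortion apply to the point x, -y, -z); pixel columns grow to the right and rows downward; lengths in mm; the calibration is good to about 2 mm. A picture is of the moment at which its call begins. camera_params takes no time and is no camera call.
- manip.sign_off(): hands the job in; it is judged then, once.
Trained networks look in the newest picture that a camera, given by its name, has taken for a name from the list of things; names that differ only in an ending like _2 or _b are one class to them, and where a whole thing is asked for, a point or a joint stands for the part that bears it (a point fixed in the world has none). Each returns a list of dicts, best first, with "p" (0 to 1); they miss things now and then, are a little off and sometimes report something else, mostly with a low value. They report only what shows in the picture. A call takes as long as a camera call.
- models.cut_out(camera, label): "region" (480x640 bool, what is visible of it) and "box" ([left, top, right, bottom] in pixels, round what is visible of it).
The state is a dict: "clock": time; "joints": joint angles; "qd": joint speeds; "effort": joint torques, N m; "eef_pos": TCP position; "eef_rot": TCP orientation; "wrist_force": force on the tool from outside, world axes, zero at the start; "moment": the same for the moment, N m; "finger_gap": finger opening in mm; "finger_force": force on a finger pad.
Only numpy, scipy, OpenCV 4.12 (cv2) and the standard library are available. Lean on these libraries where they do the work, as an engineer would, in place of code of your own. Each camera call takes 0.05 s, during which the arm holds its last target. There are 200 camera calls.

## Working session

There is one attempt and no reset: what is moved stays moved. The work goes in short steps, Python scripts to look and compute and a tool call to move; the robot and the scene stay as the last step left them, time stands still between calls to the robot, and variables do not carry over. Pictures are saved under pics/ and viewed, at most 10 in all, crops included, and the job is handed in when it is done.

Besides the shell and the picture viewer there is one more tool, called as a command line: name --argument value ..., lists and objects as JSON in quotes. carry_out: Moves the arm, as the interface text tells. Its arguments: {"type":"object","properties":{"deltas":{"type":"array"},"newtons":{"type":"number"}},"required":["deltas"]}

```bash
mkdir -p pics; ls; python3 - <<'E'
from cell import read_state, viewer, manip, models
import cv2
s=read_state(); print(s)
for n in("side","top"):
    im=viewer.camera(n); cv2.imwrite(f"pics/{n}0.png",im[:,:,::-1]); print(n,viewer.camera_params(n))
    for l in("gauge_wide_center","gauge_narrow_center","lever_post","roller_center","fixture","fence","end_stop"):
        try:
            r=models.cut_out(n,l); print(l,[(round(d["p"],2),d["box"]) for d in r[:3]])
        except Exception as e: print(l,e)
E
```

```text
pics
{'clock': 0.0, 'joints': array([-1.29557953e+00,  3.00437586e-01,  1.52159180e+00,  4.34335526e-06,
        1.32069915e+00, -6.66107509e-02]), 'qd': array([-0.00068757, -0.00132082,  0.00080885,  0.00018312,  0.00016896,
       -0.0004007 ]), 'effort': array([ 2.00848626e-03, -5.31809449e+01, -3.52735913e+01,  7.08672800e-02,
        2.43178447e-02, -7.34999594e-05]), 'eef_pos': array([ 184.28526971, -517.92421771,  204.90017839]), 'eef_rot': array([-3.14045956e+00, -7.98040643e-05,  3.41826422e-01]), 'wrist_force': array([-0.55706816,  0.16047475, -0.89731635]), 'moment': array([ 0.03998137,  0.02549596, -0.01415712]), 'finger_force': 0.0, 'finger_gap': 94.61358864228653}
side {'fovy': 51.47563965538265, 'cx': 333.8192690514696, 'cy': 238.4174504738025, 'eye': array([1136.59114091,   32.57597741,  699.34940592]), 'attitude': array([0.73122109, 0.00651776, 1.75107031])}
gauge_wide_center [(0.85, [211.8, 163.9, 238.6, 216.5])]
gauge_narrow_center [(0.83, [215.0, 224.4, 236.8, 282.7])]
lever_post [(0.62, [355.4, 205.9, 422.6, 285.6])]
roller_center [(0.75, [357.1, 205.4, 421.7, 286.2])]
fixture [(0.65, [358.4, 204.6, 484.5, 337.8])]
fence [(0.58, [359.9, 206.6, 484.7, 336.2])]
end_stop [(0.67, [360.2, 208.4, 485.3, 334.9])]
top {'fovy': 55.628366058207085, 'cx': 324.5169359211687, 'cy': 236.8227711376443, 'eye': array([ 461.66512037, -105.16322429,  903.71103993]), 'attitude': array([ 0.14553043,  0.02301531, -1.59023216])}
gauge_wide_center [(0.79, [425.8, 271.9, 464.0, 320.2])]
gauge_narrow_center [(0.79, [395.4, 196.5, 427.4, 240.2])]
lever_post [(0.69, [238.7, 221.4, 299.2, 269.6])]
roller_center [(0.89, [236.8, 221.4, 301.0, 273.7]), (0.54, [188.0, 178.8, 300.8, 301.7])]
fixture [(0.7, [188.9, 179.1, 299.9, 303.7])]
fence [(0.83, [187.8, 182.7, 298.4, 300.6])]
end_stop [(0.96, [187.1, 181.9, 298.7, 301.7])]
```

```bash
python3 - <<'E'
import cv2
a=cv2.imread("pics/top0.png")[160:340,160:490]; cv2.imwrite("pics/top0c.png",cv2.resize(a,None,fx=2.4,fy=2.4,interpolation=cv2.INTER_CUBIC))
a=cv2.imread("pics/side0.png")[150:350,195:500]; cv2.imwrite("pics/side0c.png",cv2.resize(a,None,fx=2.6,fy=2.6,interpolation=cv2.INTER_CUBIC))
E
```

```text
(no output)
```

View pics/top0c.png

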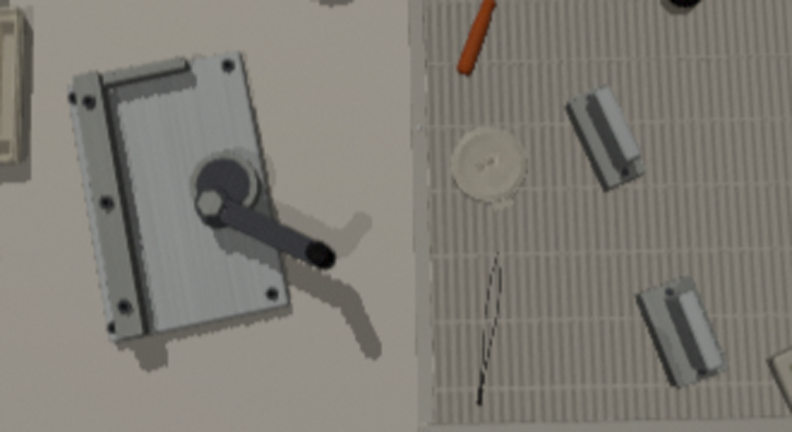

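View pics/side0c.png

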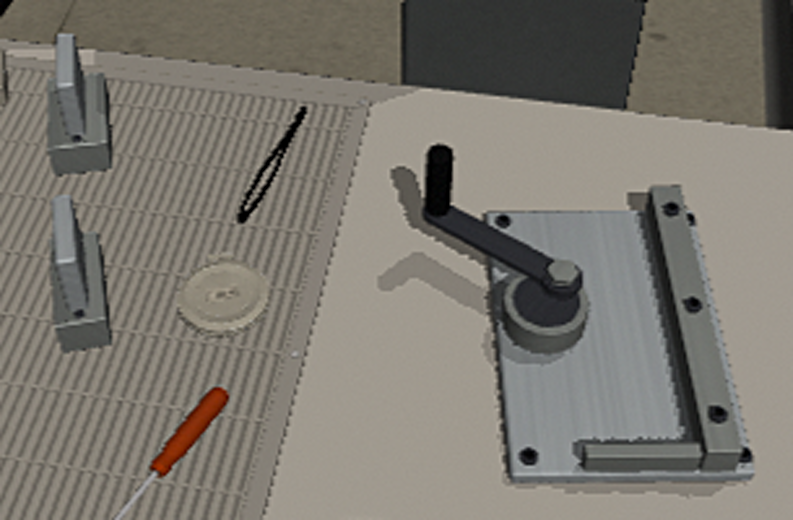

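The top view (camera +x up) shows the fixture with its end stop away from the robot, bolt near crop (210,203) and post near (321,254). The wider gauge is the nearer one at crop (680,333). The side view confirms this: the wider gauge is the far one at (78,120), and the post top is at (439,152). Next I fit the poses.

```bash
cat > h.py <<'E'
import numpy as np, cv2
from scipy.optimize import least_squares, minimize
from scipy.spatial.transform import Rotation as Rot
from cell import read_state, viewer, manip, models
P={n:viewer.camera_params(n) for n in("side","top")}
def proj(n,X):
    p=P[n]; R=Rot.from_euler('xyz',p["attitude"]).as_matrix()
    c=(np.atleast_2d(X)-p["eye"])@R; f=240/np.tan(np.radians(p["fovy"]/2))
    return np.c_[p["cx"]+f*c[:,0]/-c[:,2], p["cy"]-f*c[:,1]/-c[:,2]]
def place(q,X):
    c,s=np.cos(q[2]),np.sin(q[2]); X=np.atleast_2d(X)
    return np.c_[q[0]+c*X[:,0]-s*X[:,1], q[1]+s*X[:,0]+c*X[:,1], X[:,2]]
def box(l,w,z0,z1): return np.array([[x,y,z] for x in(-l/2,l/2) for y in(-w/2,w/2) for z in(z0,z1)])
def gmask(n,q,w,z):
    m=np.zeros((1920,2560),np.uint8)
    for b in(box(80,w,z,z+30),box(60,14,z+30,z+80)):
        h=cv2.convexHull((proj(n,place(q,b))*4+1.5).astype(np.float32)).round().astype(np.int32); cv2.fillConvexPoly(m,h,1)
    return cv2.resize(m.astype(np.float32),(640,480),interpolation=cv2.INTER_AREA)
def fitgauge(label,w,z,q0,names=("side","top")):
    M={n:models.cut_out(n,label)[0]["region"].astype(float) for n in names}
    f=lambda q:sum(np.abs(gmask(n,q,w,z)-M[n]).sum()/M[n].sum() for n in names)
    S=np.array([q0]+[np.add(q0,d) for d in((15,0,0),(0,15,0),(0,0,.25))])
    r=minimize(f,q0,method="Nelder-Mead",options=dict(initial_simplex=S,xatol=.05,fatol=1e-4))
    return r.x,r.fun
E
python3 - <<'E'
from h import *
T=lambda u,v:(160+u/2.4,160+v/2.4); S=lambda u,v:(195+u/2.6,150+v/2.6)
K=[("top",T(242,53),(110,-75,12)),("top",T(289,302),(-110,-75,12)),("top",T(210,203),(-20,-33,51)),
("top",T(72,80),(110,62,36)),("top",T(98,72),(110,40,36)),("top",T(148,332),(-110,40,36)),("top",T(115,338),(-110,62,36)),
("side",S(488,212),(-110,-75,12)),("side",S(510,473),(110,-75,12)),("side",S(565,270),(-20,-33,51)),
("side",S(650,187),(-110,40,36)),("side",S(681,185),(-110,62,36)),("side",S(703,455),(110,40,36)),("side",S(742,453),(110,62,36))]
L=[("top",T(321,250),100),("side",S(439,152),100),("side",S(437,210),47)]
def res(q,full=False):
    r=[proj(n,place(q,X))[0]-uv for n,uv,X in K]
    a=q[3]
    r+=[proj(n,place(q,(-20+100*np.sin(a),-33-100*np.cos(a),z)))[0]-uv for n,uv,z in L]
    return np.array(r) if full else np.ravel(r)
s=least_squares(res,[450,80,0.2,-.6],loss="soft_l1",x_scale=[10,10,.1,.1]); print(s.x); print(res(s.x,True).round(1).tolist())
for l,w,q0 in(("gauge_wide_center",44,(370,-230,.4)),("gauge_narrow_center",34,(500,-180,.4))):
    for ww in(44,34): print(l,ww,fitgauge(l,ww,6,q0))
E
```

```text
[ 5.90282153e+02  9.56682058e+01  1.81151060e-01 -6.38833281e-01]
[[-1.1, -2.1], [-0.6, 1.2], [-0.6, -0.5], [-0.4, -2.7], [-0.3, -1.6], [-2.7, 0.4], [-0.3, 0.3], [-1.3, -1.0], [-0.8, 0.4], [-1.3, -0.2], [-0.4, -0.6], [-0.3, 0.1], [0.5, -1.1], [-0.3, -0.4], [-1.9, -0.1], [-0.4, 0.2], [-0.8, -1.0]]
gauge_wide_center 44 (array([ 3.33529457e+02, -1.35811962e+02,  2.19806655e-01]), np.float64(3.8882272811946974))
gauge_wide_center 34 (array([ 3.34914407e+02, -1.94419762e+02,  2.84145266e-01]), np.float64(3.5170832353867376))
gauge_narrow_center 44 (array([ 4.02774977e+02, -1.16271354e+02,  1.89223030e-01]), np.float64(4.094555717097516))
gauge_narrow_center 34 (array([ 3.88427783e+02, -1.02441379e+02,  1.70778559e-01]), np.float64(3.6500326272249217))
```

```bash
python3 - <<'E'
from h import *
def tri(a,b):
    return least_squares(lambda X:np.r_[proj("side",X)[0]-a,proj("top",X)[0]-b],[450,-200,40]).x
for l,w,a,b in(("gauge_wide_center",44,(225,190),(445,296)),("gauge_narrow_center",34,(226,254),(411,218))):
    X=tri(a,b); print(X)
    for ww in(44,34):
        for y in(.4,-.2): print(l,ww,fitgauge(l,ww,6,(X[0],X[1],y)))
E
```

```text
[ 471.17975188 -309.15469969   43.75076971]
gauge_wide_center 44 (array([ 4.68648194e+02, -3.12584346e+02,  3.36988886e-01]), np.float64(0.18780631411805926))
gauge_wide_center 44 (array([ 4.68611629e+02, -3.12590641e+02,  3.36552531e-01]), np.float64(0.18746279877407823))
gauge_wide_center 34 (array([ 4.69204882e+02, -3.12315231e+02,  2.68597720e-01]), np.float64(0.30919247282259177))
gauge_wide_center 34 (array([ 4.68616779e+02, -3.12237858e+02,  2.76999563e-01]), np.float64(0.306789306892927))
[ 621.98090406 -255.67522742   38.0024673 ]
gauge_narrow_center 44 (array([ 6.25764970e+02, -2.57964822e+02,  4.84406195e-01]), np.float64(0.5171477588178529))
gauge_narrow_center 44 (array([ 6.26209764e+02, -2.57710467e+02,  4.76094001e-01]), np.float64(0.5187306309063779))
gauge_narrow_center 34 (array([ 6.26463993e+02, -2.58508500e+02,  3.99741054e-01]), np.float64(0.16054587366568468))
gauge_narrow_center 34 (array([ 6.26247540e+02, -2.58651387e+02,  4.06498228e-01]), np.float64(0.15816684946414833))
```

```bash
cat >> h.py <<'E'
def shift(x,y,z,yaw):
    s=read_state(); R=Rot.from_euler('xyz',s["eef_rot"]).as_matrix(); y0=s["eef_rot"][2]
    d=R.T@(np.array([x,y,z])-s["eef_pos"])
    r=-np.degrees((yaw-y0+np.pi/2)%np.pi-np.pi/2)
    print("t",round(s["clock"],2),"pos",s["eef_pos"].round(1),"yaw",round(y0,3),"F",s["wrist_force"].round(1),"gap",round(s["finger_gap"],1),"-> dp",d.round(1),"roll",round(r,1))
E
python3 -c "
from h import *
shift(468.6,-312.6,47,.337)"
```

```text
t 2.0 pos [ 184.4 -518.2  205.5] yaw 0.342 F [-0.  -0.3 -0. ] gap 93.9 -> dp [336.7 -98.4 158.5] roll 0.3
```

carry_out --deltas '[{"dp":[337,-98,0],"roll":0,"gripper":1},{"dp":[337,-98,0],"roll":0,"gripper":1},{"dp":[337,-98,0],"roll":0,"gripper":1},{"dp":[337,-98,0],"roll":0,"gripper":1},{"dp":[337,-98,0],"roll":0,"gripper":1},{"dp":[337,-98,0],"roll":0,"gripper":1},{"dp":[337,-98,0],"roll":0,"gripper":1},{"dp":[337,-98,0],"roll":0,"gripper":1},{"dp":[337,-98,0],"roll":0,"gripper":1},{"dp":[337,-98,20],"roll":0,"gripper":0.3},{"dp":[337,-98,60],"roll":0,"gripper":0.3},{"dp":[337,-98,60],"roll":0,"gripper":0.3}]'

```text
clock: 3.0
eef_pos: [467.1, -310.9, 139.4]
eef_rot: [-3.134, 0.005, 0.343]
wrist_force: [0.1, -0.4, -2.7]
finger_gap: 77.0
finger_force: 0.0
```

carry_out --deltas '[{"dp":[0,0,40],"roll":0,"gripper":0},{"dp":[0,0,70],"roll":0,"gripper":0},{"dp":[0,0,90],"roll":0,"gripper":0},{"dp":[0,0,98],"roll":0,"gripper":0},{"dp":[0,0,98],"roll":0,"gripper":-0.7},{"dp":[0,0,98],"roll":0,"gripper":-1},{"dp":[0,0,98],"roll":0,"gripper":-1},{"dp":[0,0,98],"roll":0,"gripper":-1},{"dp":[0,0,98],"roll":0,"gripper":-1},{"dp":[0,0,98],"roll":0,"gripper":-1},{"dp":[0,0,98],"roll":0,"gripper":-1}]' --newtons 25

```text
clock: 3.92
eef_pos: [469.3, -313.0, 48.2]
eef_rot: [3.141, -0.001, 0.342]
wrist_force: [-0.9, 0.8, 5.9]
finger_gap: 13.9
finger_force: 25.0
```

```bash
python3 - <<'E'
from h import *
shift(468.6,-312.6,47,.337)
q=place((590.3,95.7,.181),(0,15.5,0))[0]; print(q)
shift(q[0],q[1],160,.181)
E
```

```text
t 3.92 pos [ 469.3 -313.    48.2] yaw 0.342 F [-0.9  0.8  5.9] gap 13.9 -> dp [-0.5 -0.6  1.2] roll 0.3
[587.50979342 110.94679466   0.        ]
t 3.92 pos [ 469.3 -313.    48.2] yaw 0.342 F [-0.9  0.8  5.9] gap 13.9 -> dp [ 253.6 -359.7 -111.9] roll 9.2
```

carry_out --deltas '[{"dp":[0,0,-40],"roll":0,"gripper":-1},{"dp":[0,0,-80],"roll":0,"gripper":-1},{"dp":[20,-28,-110],"roll":2,"gripper":-1},{"dp":[40,-56,-127],"roll":4,"gripper":-1},{"dp":[60,-85,-127],"roll":6,"gripper":-1},{"dp":[80,-114,-127],"roll":9,"gripper":-1},{"dp":[100,-143,-127],"roll":9,"gripper":-1},{"dp":[120,-171,-127],"roll":9,"gripper":-1},{"dp":[140,-199,-127],"roll":9,"gripper":-1},{"dp":[160,-228,-127],"roll":9,"gripper":-1},{"dp":[180,-256,-127],"roll":9.2,"gripper":-1},{"dp":[200,-284,-127],"roll":9.2,"gripper":-1}]'

```text
clock: 4.92
eef_pos: [562.2, 23.5, 174.3]
eef_rot: [-3.142, 0.001, 0.181]
wrist_force: [0.1, -0.4, -3.1]
finger_gap: 13.7
finger_force: 25.0
```

carry_out --deltas '[{"dp":[12,-32,0],"roll":0,"gripper":-1},{"dp":[28,-62,0],"roll":0,"gripper":-1},{"dp":[40,-78,0],"roll":0,"gripper":-1},{"dp":[40,-80,0],"roll":0,"gripper":-1},{"dp":[40,-80,0],"roll":0,"gripper":-1},{"dp":[40,-80,0],"roll":0,"gripper":-1}]'

```text
clock: 5.42
eef_pos: [586.8, 107.0, 174.1]
eef_rot: [3.141, 0.001, 0.181]
wrist_force: [0.3, 0.2, -2.4]
finger_gap: 13.9
finger_force: 25.0
```

```bash
python3 - <<'E'
from h import *
shift(587.5,110.9,100,.181)
for n in("top","side"): cv2.imwrite(f"pics/{n}1.png",viewer.camera(n)[:,:,::-1])
a=cv2.imread("pics/top1.png")[160:340,170:360]; b=cv2.imread("pics/side1.png")[160:340,340:500]
cv2.imwrite("pics/m1.png",cv2.resize(np.hstack([a,b]),None,fx=2.2,fy=2.2,interpolation=cv2.INTER_CUBIC))
E
```

```text
t 5.42 pos [586.8 107.  174.1] yaw 0.181 F [ 0.3  0.2 -2.4] gap 13.9 -> dp [ 1.5 -3.7 74.1] roll 0.0
```

View pics/m1.png

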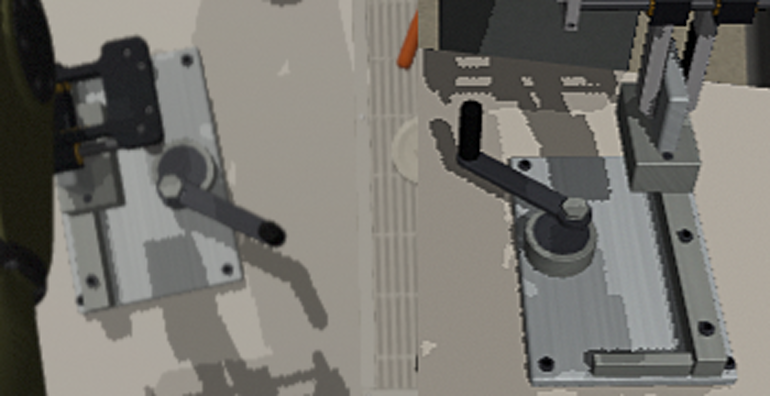

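The gauge is held upright above the lane: its body is at about (660,160) in the side panel, and the post still stands open at (470,130). I'm lowering it mid-lane now.

carry_out --deltas '[{"dp":[1,-1,30],"roll":0,"gripper":-1},{"dp":[1,-1,60],"roll":0,"gripper":-1},{"dp":[1,-1,80],"roll":0,"gripper":-1},{"dp":[1,-1,90],"roll":0,"gripper":-1},{"dp":[1,-1,97],"roll":0,"gripper":-1},{"dp":[1,-1,103],"roll":0,"gripper":-1},{"dp":[1,-1,108],"roll":0,"gripper":-1},{"dp":[1,-1,112],"roll":0,"gripper":-1},{"dp":[1,-1,116],"roll":0,"gripper":-1},{"dp":[1,-1,116],"roll":0,"gripper":-1}]'

```text
clock: 6.35
eef_pos: [587.9, 108.8, 58.1]
eef_rot: [-3.142, 0.0, 0.181]
wrist_force: [-0.0, 0.2, -3.7]
finger_gap: 13.7
finger_force: 25.0
```

carry_out --deltas '[{"dp":[0,0,2],"roll":0,"gripper":-1},{"dp":[0,0,3.5],"roll":0,"gripper":-1},{"dp":[0,0,4.5],"roll":0,"gripper":-1},{"dp":[0,0,4.5],"roll":0,"gripper":-1}]'

```text
clock: 6.68
eef_pos: [588.1, 108.8, 54.1]
eef_rot: [3.142, -0.0, 0.181]
wrist_force: [0.4, -0.9, -3.2]
finger_gap: 13.7
finger_force: 25.0
```

carry_out --deltas '[{"dp":[0,0,0.7],"roll":0,"gripper":-1},{"dp":[0,0,1.2],"roll":0,"gripper":-1},{"dp":[0,0,1.2],"roll":0,"gripper":-1}]'

```text
clock: 6.93
eef_pos: [588.2, 108.8, 54.1]
eef_rot: [3.142, -0.001, 0.181]
wrist_force: [-6.3, -0.7, 10.5]
finger_gap: 13.9
finger_force: 25.0
```

carry_out --deltas '[{"dp":[0,-1.5,0],"roll":0,"gripper":-1},{"dp":[0,-3,0],"roll":0,"gripper":-1},{"dp":[0,-3,0],"roll":0,"gripper":-1}]'

```text
clock: 7.18
eef_pos: [588.3, 111.4, 54.1]
eef_rot: [3.14, -0.002, 0.181]
wrist_force: [0.5, -3.9, 6.5]
finger_gap: 14.1
finger_force: 25.0
```

carry_out --deltas '[{"dp":[0,-1,-0.5],"roll":0,"gripper":-1},{"dp":[0,-2,-0.5],"roll":0,"gripper":-1},{"dp":[0,-2,-0.5],"roll":0,"gripper":-1}]'

```text
clock: 7.43
eef_pos: [587.7, 113.5, 54.1]
eef_rot: [3.141, -0.002, 0.181]
wrist_force: [1.3, -3.6, 5.9]
finger_gap: 13.7
finger_force: 25.0
```

carry_out --deltas '[{"dp":[0,-1,0],"roll":0,"gripper":-1},{"dp":[0,-2,0],"roll":0,"gripper":-1},{"dp":[0,-2,0],"roll":0,"gripper":-1}]'

```text
clock: 7.68
eef_pos: [587.7, 114.3, 54.1]
eef_rot: [3.139, -0.002, 0.181]
wrist_force: [2.6, -13.6, 6.5]
finger_gap: 13.7
finger_force: 25.0
```

carry_out --deltas '[{"dp":[0,1.5,0],"roll":0,"gripper":-1},{"dp":[0,1.5,0],"roll":0,"gripper":-0.6},{"dp":[0,1.5,0],"roll":0,"gripper":-0.2},{"dp":[0,1.5,0],"roll":0,"gripper":-0.2},{"dp":[0,1.5,0],"roll":0,"gripper":-0.2},{"dp":[0,1.5,-20],"roll":0,"gripper":-0.2},{"dp":[0,1.5,-50],"roll":0,"gripper":-0.2},{"dp":[0,1.5,-80],"roll":0,"gripper":-0.2},{"dp":[0,1.5,-90],"roll":0,"gripper":-0.2}]'

```text
clock: 8.43
eef_pos: [588.2, 114.6, 147.5]
eef_rot: [3.141, -0.005, 0.181]
wrist_force: [0.8, -0.5, 0.8]
finger_gap: 37.8
finger_force: 0.0
```

```bash
python3 - <<'E'
from h import *
q=place((590.15,96.5,.181),(-79.6,-113.3,0))[0]; print(q,read_state()["joints"].round(2))
shift(q[0],q[1],140,1.3)
viewer.camera("side");print(fitgauge("gauge_wide_center",44,12,(587,114,.181),("side",)))
E
```

```text
[532.24584196 -29.27821148   0.        ] [0.13 0.46 1.45 0.   1.24 1.52]
t 8.43 pos [588.2 114.6 147.5] yaw 0.181 F [ 0.8 -0.5  0.8] gap 37.8 -> dp [-81.1 131.4   7.2] roll -64.1
(array([5.84863883e+02, 1.12785067e+02, 1.74195536e-01]), np.float64(0.04888451443569554))
```

carry_out --deltas '[{"dp":[-14,22,0],"roll":-7,"gripper":0.2},{"dp":[-28,44,0],"roll":-14,"gripper":0.2},{"dp":[-42,66,0],"roll":-21,"gripper":0.2},{"dp":[-55,90,0],"roll":-28,"gripper":0.2},{"dp":[-70,112,0],"roll":-35,"gripper":0.2},{"dp":[-81,131,0],"roll":-42,"gripper":0.2},{"dp":[-81,131,0],"roll":-49,"gripper":0.2},{"dp":[-81,131,0],"roll":-56,"gripper":0.2},{"dp":[-81,131,0],"roll":-63,"gripper":0.2},{"dp":[-81,131,0],"roll":-64,"gripper":0.2},{"dp":[-81,131,0],"roll":-64,"gripper":0.2}]'

```text
clock: 9.45
eef_pos: [530.4, -29.1, 141.9]
eef_rot: [-3.14, 0.0, 1.296]
wrist_force: [0.8, -0.1, -0.3]
finger_gap: 56.3
finger_force: 0.0
```

```bash
python3 - <<'E'
from h import *
shift(532.2,-29.3,60,1.3)
E
```

```text
t 9.45 pos [530.4 -29.1 141.9] yaw 1.296 F [ 0.8 -0.1 -0.3] gap 56.3 -> dp [ 0.4  2.  81.9] roll -0.2
```

carry_out --deltas '[{"dp":[0,1.5,30],"roll":0,"gripper":0.2},{"dp":[0,1.5,55],"roll":0,"gripper":0.2},{"dp":[0,1.5,75],"roll":0,"gripper":0.2},{"dp":[0,1.5,80],"roll":0,"gripper":0},{"dp":[0,1.5,80],"roll":0,"gripper":-0.4},{"dp":[0,1.5,80],"roll":0,"gripper":-1},{"dp":[0,1.5,80],"roll":0,"gripper":-1},{"dp":[0,1.5,80],"roll":0,"gripper":-1},{"dp":[0,1.5,80],"roll":0,"gripper":-1}]' --newtons 3

```text
clock: 10.2
eef_pos: [532.8, -29.7, 64.2]
eef_rot: [3.14, -0.0, 1.298]
wrist_force: [0.0, 0.7, -0.0]
finger_gap: 19.8
finger_force: 0.0
```

```bash
cat >> h.py <<'E'
FX=(590.15,96.5,.181)
def lev(a,yaw):
    q=place(FX,(-20+100*np.sin(a),-33-100*np.cos(a),0))[0]; shift(q[0],q[1],62,yaw)
def cur():
    p=read_state()["eef_pos"]; pv=place(FX,(-20,-33,0))[0]
    d=place((0,0,-FX[2]),(p[:2]-pv[:2]).tolist()+[0])[0]; print("rel pivot",d.round(1),"a",np.arctan2(d[0],-d[1]).round(3),"R",np.hypot(d[0],d[1]).round(1))
E
python3 - <<'E'
from h import *
cur()
for a in(-.5,-.35,-.2,-.1,0,.03,.056): lev(a,1.3)
E
```

```text
rel pivot [-59.2 -80.8   0. ] a -0.632 R 100.2
t 10.2 pos [532.8 -29.7  64.2] yaw 1.298 F [ 0.   0.7 -0. ] gap 19.8 -> dp [-1.3 13.1  2.2] roll -0.1
t 10.2 pos [532.8 -29.7  64.2] yaw 1.298 F [ 0.   0.7 -0. ] gap 19.8 -> dp [-0.9 28.1  2.2] roll -0.1
t 10.2 pos [532.8 -29.7  64.2] yaw 1.298 F [ 0.   0.7 -0. ] gap 19.8 -> dp [ 1.8 42.9  2.2] roll -0.1
t 10.2 pos [532.8 -29.7  64.2] yaw 1.298 F [ 0.   0.7 -0. ] gap 19.8 -> dp [ 4.8 52.4  2.2] roll -0.1
t 10.2 pos [532.8 -29.7  64.2] yaw 1.298 F [ 0.   0.7 -0. ] gap 19.8 -> dp [ 8.7 61.6  2.2] roll -0.1
t 10.2 pos [532.8 -29.7  64.2] yaw 1.298 F [ 0.   0.7 -0. ] gap 19.8 -> dp [10.1 64.3  2.3] roll -0.1
t 10.2 pos [532.8 -29.7  64.2] yaw 1.298 F [ 0.   0.7 -0. ] gap 19.8 -> dp [11.3 66.5  2.3] roll -0.1
```

carry_out --deltas '[{"dp":[0,0,0],"roll":0,"gripper":-1},{"dp":[-0.7,6,0],"roll":0,"gripper":-1},{"dp":[-1.3,13,0],"roll":0,"gripper":-1},{"dp":[-1.2,20.5,0],"roll":-3,"gripper":-1},{"dp":[-0.9,28,0],"roll":-6,"gripper":-1},{"dp":[0.4,35.5,0],"roll":-9,"gripper":-1},{"dp":[1.8,43,0],"roll":-12,"gripper":-1},{"dp":[3.3,47.7,0],"roll":-15,"gripper":-1},{"dp":[4.8,52.4,0],"roll":-15,"gripper":-1},{"dp":[4.8,52.4,0],"roll":-15,"gripper":-1}]' --newtons 10

```text
clock: 11.03
eef_pos: [584.8, -39.6, 63.8]
eef_rot: [3.141, 0.001, 1.56]
wrist_force: [1.9, -2.1, 2.6]
finger_gap: 17.9
finger_force: 10.0
```

```bash
python3 - <<'E'
from h import *
cur()
for a in(-.05,0,.03,.056,.07): lev(a,1.56)
E
```

```text
rel pivot [ -9.8 -99.9   0. ] a -0.097 R 100.4
t 11.03 pos [584.8 -39.6  63.8] yaw 1.56 F [ 1.9 -2.1  2.6] gap 17.9 -> dp [1.  4.7 1.8] roll 0.0
t 11.03 pos [584.8 -39.6  63.8] yaw 1.56 F [ 1.9 -2.1  2.6] gap 17.9 -> dp [1.8 9.6 1.8] roll 0.0
t 11.03 pos [584.8 -39.6  63.8] yaw 1.56 F [ 1.9 -2.1  2.6] gap 17.9 -> dp [ 2.4 12.5  1.8] roll 0.0
t 11.03 pos [584.8 -39.6  63.8] yaw 1.56 F [ 1.9 -2.1  2.6] gap 17.9 -> dp [ 3.  15.1  1.8] roll 0.0
t 11.03 pos [584.8 -39.6  63.8] yaw 1.56 F [ 1.9 -2.1  2.6] gap 17.9 -> dp [ 3.4 16.4  1.8] roll 0.0
```

carry_out --deltas '[{"dp":[0.6,3,0],"roll":0,"gripper":-1},{"dp":[1.2,6,0],"roll":0,"gripper":-1},{"dp":[1.8,9.5,0],"roll":0,"gripper":-1},{"dp":[2.2,11,0],"roll":0,"gripper":-1},{"dp":[2.4,12.5,0],"roll":0,"gripper":-1},{"dp":[2.4,12.5,0],"roll":0,"gripper":-1},{"dp":[2.4,12.5,0],"roll":0,"gripper":-1}]'

```text
clock: 11.62
eef_pos: [596.7, -37.1, 63.7]
eef_rot: [3.141, 0.0, 1.56]
wrist_force: [-3.5, -3.3, 4.4]
finger_gap: 17.6
finger_force: 10.0
```

carry_out --deltas '[{"dp":[0.2,1,0],"roll":0,"gripper":-1},{"dp":[0.4,2,0],"roll":0,"gripper":-1},{"dp":[0.4,2,0],"roll":0,"gripper":-1}]'

```text
clock: 11.87
eef_pos: [598.6, -36.7, 63.7]
eef_rot: [3.142, 0.0, 1.56]
wrist_force: [-3.6, -2.4, 6.5]
finger_gap: 17.7
finger_force: 10.0
```

```bash
python3 -c "
from h import *
cur(); lev(.056,1.56)"
```

```text
rel pivot [  4.4 -99.5   0. ] a 0.044 R 99.6
t 11.87 pos [598.6 -36.7  63.7] yaw 1.56 F [-3.6 -2.4  6.5] gap 17.7 -> dp [-0.1  1.3  1.7] roll -0.0
```

carry_out --deltas '[{"dp":[0.1,0.6,0],"roll":0,"gripper":-1},{"dp":[0.2,1.2,0],"roll":0,"gripper":-1},{"dp":[0.2,1.2,0],"roll":0,"gripper":-1}]'

```text
clock: 12.12
eef_pos: [599.7, -36.4, 63.6]
eef_rot: [-3.141, 0.0, 1.56]
wrist_force: [-4.4, -2.4, 5.9]
finger_gap: 17.7
finger_force: 10.0
```

carry_out --deltas '[{"dp":[0.1,0.6,0],"roll":0,"gripper":-1},{"dp":[0.2,1.2,0],"roll":0,"gripper":-1},{"dp":[0.2,1.2,0],"roll":0,"gripper":-1}]'

```text
clock: 12.37
eef_pos: [600.7, -36.2, 63.6]
eef_rot: [-3.141, 0.0, 1.56]
wrist_force: [-6.0, -2.4, 6.7]
finger_gap: 17.9
finger_force: 10.0
```

carry_out --deltas '[{"dp":[0.2,0.8,0],"roll":0,"gripper":-1},{"dp":[0.3,1.5,0],"roll":0,"gripper":-1},{"dp":[0.3,1.5,0],"roll":0,"gripper":-1}]'

```text
clock: 12.62
eef_pos: [601.9, -36.1, 63.5]
eef_rot: [-3.14, 0.0, 1.56]
wrist_force: [-7.6, -3.6, 8.1]
finger_gap: 17.9
finger_force: 10.0
```

carry_out --deltas '[{"dp":[-0.4,-2,0],"roll":0,"gripper":-1},{"dp":[-0.7,-3.5,0],"roll":0,"gripper":-1},{"dp":[-0.7,-3.5,0],"roll":0,"gripper":-1},{"dp":[-0.7,-3.5,0],"roll":0,"gripper":-0.5},{"dp":[-0.7,-3.5,0],"roll":0,"gripper":0},{"dp":[-0.7,-3.5,0],"roll":0,"gripper":0},{"dp":[-0.7,-3.5,0],"roll":0,"gripper":0},{"dp":[-0.7,-3.5,-30],"roll":0,"gripper":0},{"dp":[-0.7,-3.5,-70],"roll":0,"gripper":0},{"dp":[-0.7,-3.5,-90],"roll":0,"gripper":0},{"dp":[-0.7,-3.5,-90],"roll":0,"gripper":0}]'

```text
clock: 13.53
eef_pos: [600.8, -36.6, 158.3]
eef_rot: [3.134, 0.001, 1.56]
wrist_force: [0.5, -0.1, 0.4]
finger_gap: 47.1
finger_force: 0.0
```

```bash
python3 - <<'E'
from h import *
cur()
q=place(FX,(-85,17,0))[0]; print(q); shift(q[0],q[1],150,.181)
cv2.imwrite("pics/side2.png",viewer.camera("side")[:,:,::-1])
print(fitgauge("gauge_wide_center",44,12,(587,114,.181),("side",)))
cv2.imwrite("pics/top2.png",viewer.camera("top")[:,:,::-1])
a=cv2.imread("pics/top2.png")[160:340,170:360]; b=cv2.imread("pics/side2.png")[160:340,340:500]
cv2.imwrite("pics/m2.png",cv2.resize(np.hstack([a,b]),None,fx=2.2,fy=2.2,interpolation=cv2.INTER_CUBIC))
E
```

```text
rel pivot [  6.6 -99.8   0. ] a 0.066 R 100.1
[503.47831887  97.92115808   0.        ]
t 13.53 pos [600.8 -36.6 158.3] yaw 1.56 F [ 0.5 -0.1  0.4] gap 47.1 -> dp [133.5 -98.8   7.5] roll 79.0
(array([5.84048292e+02, 1.13552328e+02, 1.65068862e-01]), np.float64(0.09524623803009576))
```

View pics/m2.png

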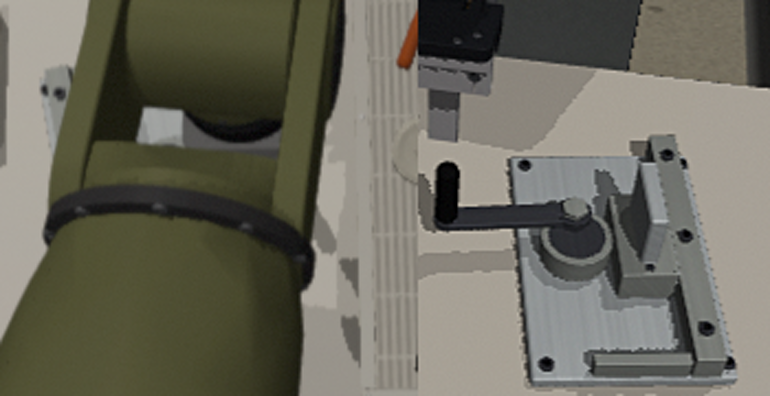

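The side panel shows the gauge standing between fence and roller at (640,240) with the lever now square across, so the roller sits on the gauge. Next I move behind the gauge with the fingers closed and push it along.

carry_out --deltas '[{"dp":[12,-9,0],"roll":7,"gripper":-1},{"dp":[24,-18,0],"roll":14,"gripper":-1},{"dp":[36,-27,0],"roll":21,"gripper":-1},{"dp":[48,-36,0],"roll":28,"gripper":-1},{"dp":[60,-45,0],"roll":35,"gripper":-1},{"dp":[72,-54,0],"roll":42,"gripper":-1},{"dp":[84,-63,0],"roll":49,"gripper":-1},{"dp":[96,-72,0],"roll":56,"gripper":-1},{"dp":[108,-81,0],"roll":63,"gripper":-1},{"dp":[120,-90,0],"roll":70,"gripper":-1},{"dp":[133,-99,0],"roll":77,"gripper":-1},{"dp":[133,-99,0],"roll":79,"gripper":-1}]' --newtons 20

```text
clock: 14.68
eef_pos: [499.6, 99.1, 151.6]
eef_rot: [-3.141, 0.003, 0.175]
wrist_force: [-0.3, -0.2, 0.2]
finger_gap: 0.3
finger_force: 0.0
```

```bash
python3 - <<'E'
from h import *
shift(503.5,97.9,30,.181)
E
```

```text
t 14.68 pos [499.6  99.1 151.6] yaw 0.175 F [-0.3 -0.2  0.2] gap 0.3 -> dp [  4.    1.9 121.6] roll -0.3
```

carry_out --deltas '[{"dp":[2,1.5,35],"roll":0,"gripper":-1},{"dp":[2,1.5,70],"roll":0,"gripper":-1},{"dp":[2,1.5,100],"roll":0,"gripper":-1},{"dp":[2,1.5,115],"roll":0,"gripper":-1},{"dp":[2,1.5,122],"roll":0,"gripper":-1},{"dp":[2,1.5,122],"roll":0,"gripper":-1}]'

```text
clock: 15.18
eef_pos: [502.3, 96.3, 29.0]
eef_rot: [-3.141, 0.004, 0.181]
wrist_force: [-1.7, -0.1, -0.7]
finger_gap: 0.7
finger_force: 0.0
```

```bash
cat >> h.py <<'E'
def fx():
    s=read_state(); print("fix",place((0,0,-FX[2]),[s["eef_pos"][0]-FX[0],s["eef_pos"][1]-FX[1],s["eef_pos"][2]])[0].round(1),"F",s["wrist_force"].round(1))
E
python3 -c "
from h import *
fx(); q=place(FX,(10,17,30))[0]; shift(*q,.181)"
```

```text
fix [-86.4  15.6  29. ] F [-1.7 -0.1 -0.7]
t 15.18 pos [502.3  96.3  29. ] yaw 0.181 F [-1.7 -0.1 -0.7] gap 0.7 -> dp [96.4 -1.4 -1.4] roll 0.0
```

carry_out --deltas '[{"dp":[15,-0.5,0],"roll":0,"gripper":-1},{"dp":[25,-0.5,0],"roll":0,"gripper":-1},{"dp":[29,-1,0],"roll":0,"gripper":-1},{"dp":[32,-1,0],"roll":0,"gripper":-1},{"dp":[35,-1,0],"roll":0,"gripper":-1},{"dp":[38,-1,0],"roll":0,"gripper":-1},{"dp":[41,-1,0],"roll":0,"gripper":-1},{"dp":[44,-1,0],"roll":0,"gripper":-1},{"dp":[47,-1,0],"roll":0,"gripper":-1},{"dp":[50,-1,0],"roll":0,"gripper":-1}]'

```text
clock: 16.02
eef_pos: [552.8, 106.4, 31.3]
eef_rot: [3.142, 0.0, 0.181]
wrist_force: [-4.1, -0.9, 3.7]
finger_gap: 0.7
finger_force: 2.2
```

```bash
python3 - <<'E'
from h import *
fx()
im=viewer.camera("side")
print(fitgauge("gauge_wide_center",44,12,(587,114,.181),("side",)))
cv2.imwrite("pics/side3.png",cv2.resize(im[160:340,340:500,::-1],None,fx=3,fy=3,interpolation=cv2.INTER_CUBIC))
E
```

```text
fix [-34.9  16.5  31.3] F [-4.1 -0.9  3.7]
(array([678.55790483, 133.78029853,  -1.33757405]), np.float64(0.7819728858551385))
```

View pics/side3.png

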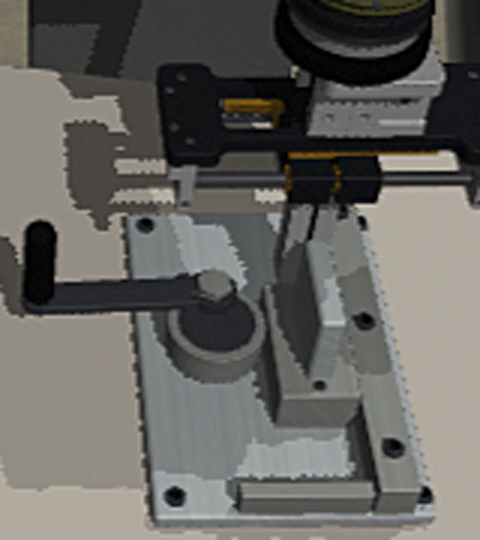

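The gauge has moved along the fence towards the stop at (320,370) and the lever hasn't moved. The push force is about 4 N, so I continue.

carry_out --deltas '[{"dp":[4,0,0],"roll":0,"gripper":-1},{"dp":[8,0,0],"roll":0,"gripper":-1},{"dp":[12,0,0],"roll":0,"gripper":-1},{"dp":[16,0,0],"roll":0,"gripper":-1},{"dp":[20,0,0],"roll":0,"gripper":-1},{"dp":[24,0,0],"roll":0,"gripper":-1},{"dp":[27,0,0],"roll":0,"gripper":-1},{"dp":[30,0,0],"roll":0,"gripper":-1},{"dp":[33,0,0],"roll":0,"gripper":-1},{"dp":[35,0,0],"roll":0,"gripper":-1},{"dp":[37,0,0],"roll":0,"gripper":-1}]'

```text
clock: 17.03
eef_pos: [589.3, 113.1, 31.2]
eef_rot: [3.142, 0.0, 0.181]
wrist_force: [-1.9, -0.3, -0.6]
finger_gap: 0.9
finger_force: 0.7
```

```bash
python3 -c "
from h import *
fx()"
```

```text
fix [ 2.2 16.5 31.2] F [-1.9 -0.3 -0.6]
```

carry_out --deltas '[{"dp":[2,0,0],"roll":0,"gripper":-1},{"dp":[4,0,0],"roll":0,"gripper":-1},{"dp":[6,0,0],"roll":0,"gripper":-1},{"dp":[6,0,0],"roll":0,"gripper":-1}]'

```text
clock: 17.37
eef_pos: [595.5, 114.2, 31.3]
eef_rot: [3.142, -0.001, 0.181]
wrist_force: [0.1, 0.2, -0.1]
finger_gap: 0.6
finger_force: 0.0
```

carry_out --deltas '[{"dp":[1,0,0],"roll":0,"gripper":-1},{"dp":[2,0,0],"roll":0,"gripper":-1},{"dp":[2,0,0],"roll":0,"gripper":-1}]'

```text
clock: 17.62
eef_pos: [596.9, 114.5, 31.4]
eef_rot: [-3.142, 0.001, 0.181]
wrist_force: [-3.9, -0.9, 2.7]
finger_gap: 0.2
finger_force: 2.0
```

carry_out --deltas '[{"dp":[1,0,0],"roll":0,"gripper":-1},{"dp":[2,0,0],"roll":0,"gripper":-1},{"dp":[2,0,0],"roll":0,"gripper":-1}]'

```text
clock: 17.87
eef_pos: [597.0, 114.5, 31.3]
eef_rot: [-3.142, 0.005, 0.181]
wrist_force: [-19.1, -5.0, 13.1]
finger_gap: 0.6
finger_force: 9.9
```

Against the stop. I back off, lift clear and verify.

carry_out --deltas '[{"dp":[-4,0,0],"roll":0,"gripper":-1},{"dp":[-12,0,0],"roll":0,"gripper":-1},{"dp":[-25,0,0],"roll":0,"gripper":-1},{"dp":[-40,0,0],"roll":0,"gripper":-1},{"dp":[-50,0,-20],"roll":0,"gripper":-1},{"dp":[-60,0,-60],"roll":0,"gripper":-1},{"dp":[-70,0,-100],"roll":0,"gripper":-1},{"dp":[-90,0,-130],"roll":0,"gripper":-1},{"dp":[-110,0,-150],"roll":0,"gripper":-1},{"dp":[-130,0,-160],"roll":0,"gripper":-1},{"dp":[-150,0,-160],"roll":0,"gripper":-1},{"dp":[-150,0,-160],"roll":0,"gripper":-1}]'

```text
clock: 18.87
eef_pos: [449.7, 87.6, 192.3]
eef_rot: [3.141, -0.002, 0.181]
wrist_force: [-1.1, 0.3, 0.8]
finger_gap: 0.4
finger_force: 0.0
```

```bash
python3 - <<'E'
from h import *
fx()
im=viewer.camera("side")
q,f=fitgauge("gauge_wide_center",44,12,(645,124,.181),("side",)); print(q,f,place((0,0,-FX[2]),[q[0]-FX[0],q[1]-FX[1],0])[0])
cv2.imwrite("pics/side4.png",cv2.resize(im[160:340,340:500,::-1],None,fx=3,fy=3,interpolation=cv2.INTER_CUBIC))
for a in(-.1,0,.05,.1,.15): print(a,((proj("side",place(FX,(-20+100*np.sin(a),-33-100*np.cos(a),100)))[0]-(340,160))*3).round(1))
E
```

```text
fix [-139.7   16.6  192.3] F [-1.1  0.3  0.8]
[6.35691371e+02 1.22913456e+02 1.64150175e-01] 0.1465945512820513 [49.55218909 17.78391655  0.        ]
-0.1 [ 40.4 210.1]
0 [ 40.  223.6]
0.05 [ 40.4 230.4]
0.1 [ 41.4 237.3]
0.15 [ 42.8 244.2]
```

View pics/side4.png

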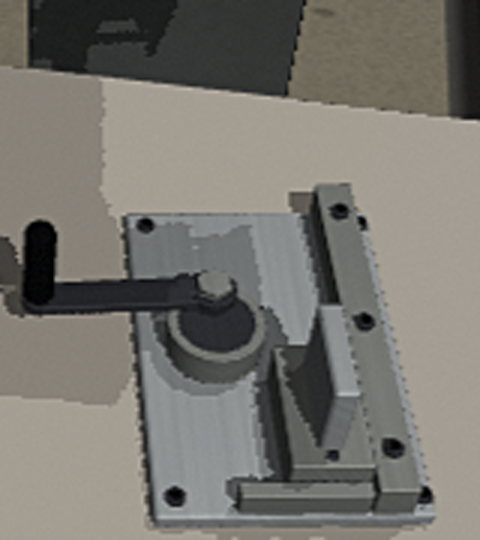

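The gauge stands against the end stop and along the fence at (325,430). The post top at (40,228) matches a ≈ 0.04, a gap of about 44.3 mm. The arm is clear, so I'm handing in.

```bash
python3 -c "
from cell import manip
print(manip.sign_off())"
```

```text
the job is handed in; nothing more can be done
None
```

The job is handed in at about 19 s of the 54 s allowed: the roller is set to the wider gauge (gap about 44 mm by my estimate), and the gauge was slid through to the end stop and stands there with the arm clear; no verdict came back.

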